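# Index the sorting table and comb the pencils square

### The arm

A 6-joint arm with a two-finger parallel gripper is mounted at the origin on the work surface. World frame = base frame: x ahead of the robot, y to its left, z up, the work surface at z = 0. Lengths are in mm, angles in rad, forces in N, time in s.
With the tool pointing down it reaches from about 275 to 750 mm from the base axis. Payload 10.2 kg.
Tool frame: the origin (TCP) lies at the centre of the arm's flange, where the gripper is bolted on; the fingertips stand ctrl.tip_reach ahead of it and the grasp point (between the pads) lies 155 mm ahead of it (ctrl.tip_reach is the distance from the TCP to the fingertips, in mm); z points along the fingers, y is the direction in which the jaws open and shut (so a half turn about z gives the same grasp; the last joint's range is limited). The gripper opens to 85 mm and grips with 20 to 120 N. Pads are 22 mm wide; open, the fingers measure 114 mm over their backs; the gripper's body (76 mm by 85 mm) begins 54 mm behind the grasp point. The pads swing forward as they close: fully open they stand 13 mm farther back than shut.
Start: joints at [-1.499, 0.313, 1.498, -0, 1.331, -0.223], TCP at [152.525, -502.363, 404.694] pointing down, gripper open.
Joint ranges: [-2.94, 2.94], [-0.97, 2.17], [0.19, 2.56], [-1.23, 4.37], [0.02, 3.11], [-2.88, 2.88]. Speed limits (rad/s): [2.39, 2.39, 3.01, 3.14, 3.14, 3.14].

### API

Orientations are given as a unit quaternion [w, x, y, z].
In Python, from rig import ctrl, viewer gives the robot as it stands.
- The arm moves only by the tool drive_tool, never from a script. Its argument "rows" is a list that holds one entry, the list of rows, each a list of 6 numbers: the shift along the world's x, y, z normalised to -1 to 1, where 1 is 0.1 m, then the turn, a rotation vector about the world's x, y, z normalised to -1 to 1, where 1 is 90 degrees. A call has 1 to 10 rows; each row is the pose to reach, as a shift and turn from the pose measured when the call began; what a row does not reach only later rows make up. A row lasts 1/8 s, in which the tool goes at most 62.5 mm and 10.7 degrees, less where a joint would pass 70% of its speed; a pose out of reach is approached as far as the arm can. A call with a number of a shift or a turn outside -1 to 1 is refused whole. A call with a gripper value outside its range is refused whole. "fingers" is the opening, from -1 (shut) to 1 (fully open), set as the call begins (left out, the last holds). The fingers move at their own pace and stop on an object; "force" is the grip in N (left out, the last holds). Time passes only in rows, so rows that repeat a pose let the fingers close. It gives the time, the measured TCP pose, the force and the opening at its end, in the units of the state.
- ctrl.sense(): the state, without advancing time (a new reading comes with each control period).
- viewer.capture(name): name is "side" or "top" or "wrist"; returns the picture (384x512x3 uint8, red, green, blue); there is no depth.
- viewer.calibration(name): a dict with "mtx" (3x3 intrinsics, pixels), "dist_coeffs" ([k1, k2, p1, p2, k3] as OpenCV has them; the pictures are not rectified), "extrinsics" (4x4, takes a point from camera to world coordinates). Camera axes: x right, y up, looking along -z (the intrinsics and any distortion apply to the point x, -y, -z); pixel columns grow to the right and rows downward; lengths in mm; the calibration is good to about 2 mm. A picture is of the moment at which its call begins: read the wrist's pose just before it. calibration takes no time and is no camera call; for the wrist camera it gives the pose at the moment of the call.
- ctrl.finish_job(): hands the job in, once; it reports no verdict.
The state is a dict: "time_s": time; "joints": joint angles; "dq": joint speeds; "tau": joint torques, N m; "eef_pos": TCP position; "ee_rot": TCP orientation; "force": force on the tool from outside, world axes, zero at the start; "wrist_torque": the same for the moment, N m; "grip_width": opening from 0.0 (shut) to 1.0 (fully open).
Only numpy, scipy, OpenCV 4.12 (cv2) and the standard library are available. Lean on these libraries where they do the work, as an engineer would, in place of code of your own. Each camera call takes 0.05 s, during which the arm holds its last target.

### The job

Turn the four-bay sorting table one position anticlockwise (seen from above), until it clicks in with the yellow bay of scattered pencils at the red work mark. Then take the rake from its wooden rest and, touching the pencils only with the rake, comb all three flat and parallel into neat rows against the bay's outer wall, and stand the rake back upright in its rest. Leave the stock in the other bays where it is, and do not knock over or shove the glue bottle, stapler or pen cup.

Things in the scene. Friction and masses are not known exactly. Their poses are not given: they have to be found in the camera images.
- turret_base: Fixed round green foot (300 mm across, 24 mm high) of the sorting table, on the counter. Origin: on the table's vertical axis, at counter level. z up; its -x direction points to the work mark, a low green tongue with a red patch that sticks out to 245 mm from the axis, 13 mm high. Its yaw is within 0.3 rad of the robot's own x axis.
- turret (a joint): Angle (rad) of the disc on its foot, growing anticlockwise seen from above; 0 at the start. A sprung detent holds it at 0, 1.571, 3.14 and so on, and pulls it into the nearest of these from anywhere in between (about 0.8 N m of turning effort near a click position, falling to none half way, at 0.785). The job asks for 1.571.
- hub (a point): Centre of the top of the steel hub (68 mm across), on the disc's axis, 54 mm above the counter. Turns with the disc: at joint 0 its axes are those of turret_base. The disc is 396 mm across, top 40 mm above the counter, with four equal bays at its x, y, -x and -y sides. The yellow one, on y, holds the pencils; the grey ones hold stock.
- bay_stop (a point): Middle of the inner face of the yellow bay's outer wall at floor level, 43 mm above the counter, 188 mm from the axis. Turns with the disc: x runs along the wall, y outward from the axis, z up. The bay's inside spans x = -58 to 58 mm and y = -128 to 0 mm; walls 4 mm thick, 18 mm high above the floor. Every bay is alike.
- post0 (a point): Centre of the flat top of one of four equal upright turning posts on the disc, 140 mm from the axis, at 45 degrees (between the disc's x and y bays). Black grip 24 mm in diameter from 84 to 120 mm above the counter, on an 18 mm steel stem. This point is at 120 mm. Any post may be pushed or gripped from above to turn the disc.
- post1 (a point): As post0, at 135 degrees on the disc.
- post2 (a point): As post0, at 225 degrees on the disc.
- post3 (a point): As post0, at 315 degrees on the disc.
- rake: Hand rake, 0.12 kg or so: an aluminium comb head 100 mm wide (along its y) and 10 mm thick (along x), five teeth down to the lower edge, top of head 32 mm up, and an upright orange handle 20 mm (x) by 28 mm (y) that reaches to 115 mm. Origin: middle of the teeth's lower edge; z up along the handle. Starts standing in its rest.
- rake_rest: Fixed wooden rest for the rake, 60 by 125 mm. Origin: middle of its underside, at counter level. Its 14 mm wide slot runs along its y, floor 4 mm and top 26 mm above the counter, open at both ends; the rake stands in it with its origin 4 mm above the rest's origin, x and y axes alike (or half a turn round).
- glue_bottle: White glue bottle with orange cap, 60 mm across, 190 mm tall, standing loose beside the disc on its left or right. Origin: centre of its underside.
- stapler: Blue stapler, 140 mm long (its x), 36 mm wide, 40 mm high, lying loose on the other side of the disc. Origin: centre of its underside.
- pen_cup: Red cup of pens, 76 mm across, 145 mm tall with the pens, loose, on the side opposite to the rake's rest. Origin: centre of its underside.
- tape_roll: Clear tape roll lying flat in the grey bay that starts at the work mark, 72 mm across, 24 mm high. Origin: centre of its underside.
- eraser: White eraser block in a blue sleeve, 60 by 36 by 23 mm, in the grey bay opposite the yellow one. Origin: centre of its underside.
- staple_box: Small cardboard box, 70 by 45 by 30 mm, in the grey bay farthest from the work mark at the start. Origin: centre of its underside.
- pencil_red: Jumbo six-sided red pencil lying in the yellow bay, 90 mm long, 12 mm across flats. Origin: on its axis, mid-length (6 mm above the floor when lying flat); x runs along it to the point.
- pencil_blue: Jumbo six-sided blue pencil lying in the yellow bay, 90 mm long, 12 mm across flats. Origin: on its axis, mid-length (6 mm above the floor when lying flat); x runs along it to the point.
- pencil_black: Jumbo six-sided black pencil lying in the yellow bay, 90 mm long, 12 mm across flats. Origin: on its axis, mid-length (6 mm above the floor when lying flat); x runs along it to the point.
There are look-alikes about, which are no part of the job. Leave any green look-alike of the rake alone.

How it is judged (in metres and radians):
On the way, in this order (a step that is already met when the one before it is completed fails the run):
1. the table is indexed one position anticlockwise and clicked in, the yellow bay at the work mark (value of joint turret between 1.5 and 1.64 rad), for 0.3 s.
2. all three pencils lie parallel against the bay's outer wall (angle between the x axis of each of pencil_red, pencil_blue, pencil_black and the x axis of bay_stop, either way round below 0.12 rad and y of pencil_red in the frame of bay_stop between -0.046 and 0 m and z of pencil_red in the frame of bay_stop between 0 and 0.011 m and y of pencil_blue in the frame of bay_stop between -0.046 and 0 m and z of pencil_blue in the frame of bay_stop between 0 and 0.011 m and y of pencil_black in the frame of bay_stop between -0.046 and 0 m and z of pencil_black in the frame of bay_stop between 0 and 0.011 m), for 0.2 s.
3. the rake stands back in its rest (horizontal distance between rake and rake_rest below 0.014 m and z of rake in the frame of rake_rest below 0.01 m and angle between rake's own z axis and vertical below 0.25 rad), for 0.2 s.
At the end, for the whole second after the job is handed in: Disc clicked in one position on (1.571 within 0.07 rad); the three pencils flat in the yellow bay, within 0.12 rad of parallel to its outer wall, middles within 46 mm of it; rake upright in its rest (within 14 mm, on the slot floor within 6 mm, tilt under 0.25 rad); all released and at rest (all of step 1 and all of step 2 and all of step 3 and linear speed of each of pencil_red, pencil_blue, pencil_black, rake below 0.02 m/s and velocity of joint turret between -0.05 and 0.05 rad/s); the robot touches nothing.
It fails at once if a finger pushes a pencil (only the rake may touch them) (contact force between the fingers and pencil_red above 0.5 N or contact force between the fingers and pencil_blue above 0.5 N or contact force between the fingers and pencil_black above 0.5 N).
It fails at once if the glue bottle, stapler or pen cup is knocked over or shoved more than 30 mm (distance of any of glue_bottle, stapler, pen_cup from where it was at the start of the episode above 0.03 m or angle between any of glue_bottle, stapler, pen_cup's own z axis and vertical above 0.4 rad).
It fails at once if the tape roll, eraser or staple box leaves its bay (distance between any of tape_roll, eraser, staple_box and hub above 0.19 m or x of tape_roll in the frame of hub above -0.05 m or y of eraser in the frame of hub above -0.05 m or x of staple_box in the frame of hub below 0.05 m).
It fails at once if the table is indexed well past the next position or the wrong way (value of joint turret above 2.3 rad or value of joint turret below -0.5 rad).
It also fails if it takes over 64 s, if anything falls off the work surface, if the arm or the gripper's body presses on something with over 40 N, if the wrist force passes 120 N, or if a joint passes its speed limit or range.

## Working session

There is one attempt and no reset: what is moved stays moved. The work goes in short steps, Python scripts to look and compute and a tool call to move; the robot and the scene stay as the last step left them, time stands still between calls to the robot, and variables do not carry over. Pictures are saved under pics/ and viewed, and the job is handed in when it is done.

Besides the shell and the picture viewer there is one more tool, called after "Emit:" by a JSON object that holds its "fn" and its "kwargs", one argument or row to a line. drive_tool: Moves the arm, as the interface text tells. Scaled input: -1 to 1 covers 0.1 m each way for a shift and 90 degrees each way for a turn. Its arguments: {"type":"object","properties":{"rows":{"type":"array","items":{"type":"array","items":{"type":"array","items":{"type":"number"}}}},"fingers":{"type":"number"},"force":{"type":"number"}},"required":["rows"]}

```bash
ls -la; mkdir -p pics; python3 - <<'E'
from rig import ctrl, viewer
import cv2
print(ctrl.sense(), ctrl.tip_reach)
for n in ["side","top","wrist"]:
    c=viewer.calibration(n); print(n,c)
    im=viewer.capture(n); cv2.imwrite(f"pics/{n}0.png",im[:,:,::-1])
E
```

```text
total 12
drwxr-xr-x  3 agent agent 4096 Dec  7 05:03 .
drwxr-xr-x 23 root  root  4096 Dec  7 05:03 ..
drwxr-xr-x  2 agent agent 4096 Dec  7 05:03 pics
{'time_s': 0.0, 'joints': array([-1.49944155e+00,  3.13459762e-01,  1.49843130e+00, -1.56424276e-05,
        1.33099224e+00, -2.23378263e-01]), 'dq': array([ 0.00140937,  0.00086316,  0.00177591,  0.00025674, -0.00166088,
       -0.00124489]), 'tau': array([-1.72126442e-03, -4.12269366e+01, -2.59746355e+01, -3.34949391e-04,
        4.10913635e-03, -6.25017563e-06]), 'eef_pos': array([ 152.49984347, -502.3270406 ,  404.13211152]), 'ee_rot': array([-6.44036081e-04,  9.89160712e-01,  1.46835521e-01,  4.14306027e-05]), 'force': array([-0.71378938,  0.02360125,  0.19827551]), 'wrist_torque': array([-0.01538462, -0.0043538 , -0.01347472]), 'grip_width': 0.9987706850526344} 173.4
side {'mtx': array([[463.61922791,   0.        , 253.53057066],
       [  0.        , 463.61922791, 196.1611656 ],
       [  0.        ,   0.        ,   1.        ]]), 'dist_coeffs': array([0.00461194, 0.        , 0.        , 0.        , 0.        ]), 'extrinsics': a
[... 866 characters left out ...]
       [ 0.00000000e+00,  0.00000000e+00,  0.00000000e+00,
         1.00000000e+00]])}
wrist {'mtx': array([[305.97390966,   0.        , 256.58134963],
       [  0.        , 305.97390966, 185.78320751],
       [  0.        ,   0.        ,   1.        ]]), 'dist_coeffs': array([-0.02494567,  0.        ,  0.        ,  0.        ,  0.        ]), 'extrinsics': array([[ 2.89998772e-01,  9.03979117e-01,  3.14201317e-01,
         2.32039497e+02],
       [-9.57024697e-01,  2.74646513e-01,  9.31290636e-02,
        -4.77527721e+02],
       [-2.10756737e-03, -3.27705734e-01,  9.44777492e-01,
         3.73323284e+02],
       [ 0.00000000e+00,  0.00000000e+00,  0.00000000e+00,
         1.00000000e+00]])}
```

View pics/top0.png

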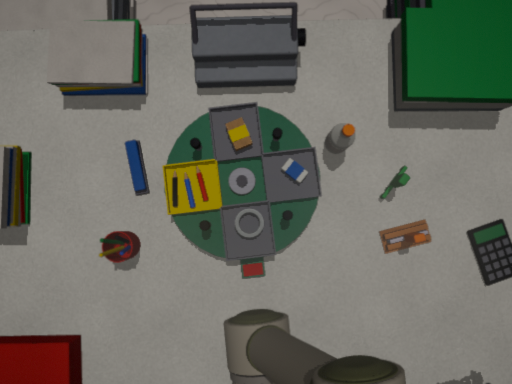

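View pics/side0.png

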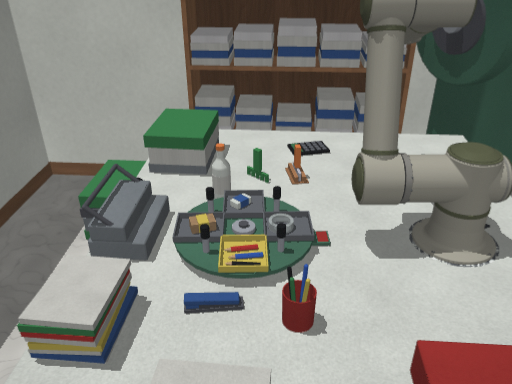

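View pics/wrist0.png

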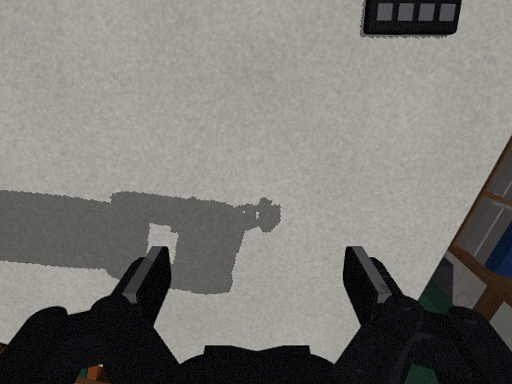

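The top view shows the hub at about (242,181), the yellow bay on the left with pencils at x≈175/189/202, and the work mark at (253,269). The orange rake in its rest is at (405,237), with the green look-alike at (395,180). The bottle is at (342,138), the stapler at (137,167) and the cup at (121,246). Next I'll measure these.

```bash
cat > h.py <<'E'
import numpy as np, cv2
def ray(cal,px):
    px=np.asarray(px,float).reshape(-1,1,2)
    u=cv2.undistortPoints(px,cal['mtx'],cal['dist_coeffs'])[:,0]
    d=np.c_[u[:,0],-u[:,1],-np.ones(len(u))]
    E=cal['extrinsics']; return E[:3,3], d@E[:3,:3].T
def onplane(cal,px,z):
    o,d=ray(cal,px); t=(z-o[2])/d[:,2]; return o+d*t[:,None]
def proj(cal,P):
    E=np.linalg.inv(cal['extrinsics']); p=np.atleast_2d(P)@E[:3,:3].T+E[:3,3]
    p=p*[1,-1,-1]
    return cv2.projectPoints(p,np.zeros(3),np.zeros(3),cal['mtx'],cal['dist_coeffs'])[0][:,0]
def blobs(img,lo,hi,amin=20,roi=None):
    hsv=cv2.cvtColor(img,cv2.COLOR_RGB2HSV)
    m=cv2.inRange(hsv,np.array(lo),np.array(hi))
    if roi is not None:
        k=np.zeros_like(m);x0,y0,x1,y1=roi;k[y0:y1,x0:x1]=255;m&=k
    cs,_=cv2.findContours(m,cv2.RETR_EXTERNAL,cv2.CHAIN_APPROX_NONE)
    return m,sorted([c for c in cs if cv2.contourArea(c)>=amin],key=lambda c:-cv2.contourArea(c))
E
python3 - <<'E'
from h import *
from rig import viewer
im=cv2.imread('pics/top0.png')[:,:,::-1].copy()
big=cv2.resize(im[90:290,100:450],None,fx=2.28,fy=2.28,interpolation=cv2.INTER_CUBIC)
cv2.imwrite('pics/topz.png',big[:,:,::-1])
c=viewer.calibration('top')
def show(n,cs,z):
    for k in cs[:4]:
        r=cv2.minAreaRect(k); w=onplane(c,cv2.boxPoints(r),z)
        print(n,np.round(r[0],1),cv2.contourArea(k),'ctr',np.round(w.mean(0)),'box',np.round(w[:,:2]).tolist())
show('yellow',blobs(im,(22,120,100),(35,255,255),100,(150,140,240,230))[1],61)
show('red mark',blobs(im,(0,120,80),(8,255,255),50,(230,250,280,290))[1],13)
show('rest/rake',blobs(im,(5,80,60),(20,255,255),20,(370,200,450,270))[1],26)
show('blue',blobs(im,(105,120,50),(125,255,255),50,(120,130,155,200))[1],40)
show('disc',blobs(im,(65,60,40),(90,255,160),500,(150,90,330,290))[1],40)
for n,p,z in [('hub',(242,181),54),('p0',(196,143),120),('p1',(205,225.5),120),('p2',(287.5,215),120),('p3',(277.5,133),120),('rakehandle',(424,238),100),('greenr',(403,177),100)]:
    print(n,onplane(c,p,z).round())
E
```

```text
yellow [191.8 186.2] 2656.5 ctr [588. 170.  61.] box [[644.0, 244.0], [657.0, 108.0], [532.0, 96.0], [520.0, 232.0]]
red mark [252.5 269.1] 198.0 ctr [376.  25.  13.] box [[389.0, 51.0], [393.0, 2.0], [363.0, -1.0], [359.0, 48.0]]
rest/rake [405.1 235.9] 985.5 ctr [ 450. -365.   26.] box [[464.0, -298.0], [492.0, -418.0], [435.0, -431.0], [408.0, -311.0]]
blue [135.2 165.2] 505.0 ctr [647. 315.  40.] box [[707.0, 341.0], [712.0, 313.0], [587.0, 289.0], [582.0, 317.0]]
disc [241.9 180.6] 1811.5 ctr [601.  46.  40.] box [[650.0, 106.0], [661.0, -3.0], [551.0, -14.0], [540.0, 95.0]]
disc [295.6 223.6] 1467.5 ctr [489. -86.  40.] box [[543.0, -22.0], [554.0, -139.0], [434.0, -149.0], [424.0, -33.0]]
disc [283.9 126.8] 1375.0 ctr [735. -64.  40.] box [[787.0, 1.0], [799.0, -118.0], [682.0, -129.0], [671.0, -10.0]]
disc [198.7 235.9] 1369.5 ctr [465. 157.  40.] box [[517.0, 221.0], [526.0, 104.0], [413.0, 94.0], [404.0, 211.0]]
hub [[598.  45.  54.]]
p0 [[686. 150. 120.]]
p1 [[491. 133. 120.]]
p2 [[510. -61. 120.]]
p3 [[705. -44. 120.]]
rakehandle [[ 447. -387.  100.]]
greenr [[ 594. -343.  100.]]
```

View pics/topz.png

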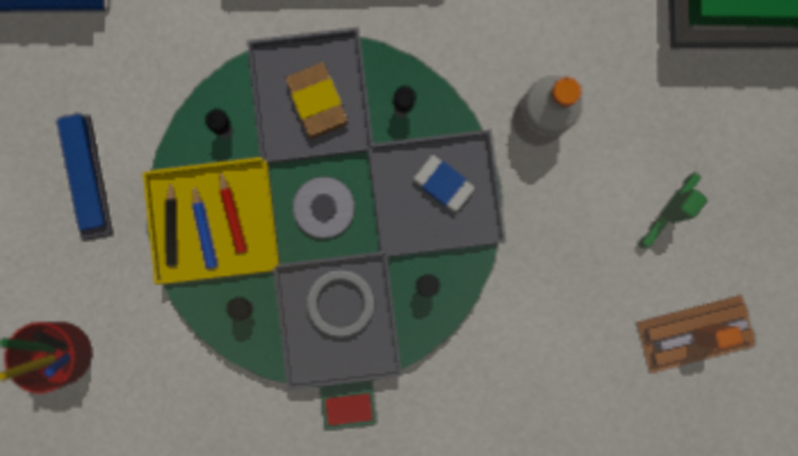

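Emit:
{"fn": "drive_tool", "kwargs": {
  "rows": [
    [[0.27,0.5,0,0,0,-0.053],[0.53,1,0,0,0,-0.106],[0.53,1,0,0,0,-0.106]]
  ]
}}

```text
time_s: 0.52
eef_pos: [206.7, -400.0, 404.5]
ee_rot: [-0.001, 0.998, 0.065, 0.0]
force: [0.1, -0.7, 0.5]
grip_width: 1.002
```

Emit:
{"fn": "drive_tool", "kwargs": {
  "rows": [
    [[0.27,0.5,0,0,0,-0.053],[0.53,1,0,0,0,-0.106]]
  ]
}}

```text
time_s: 0.78
eef_pos: [260.0, -299.4, 404.3]
ee_rot: [-0.001, 1.0, -0.02, 0.0]
force: [0.2, -0.3, 1.2]
grip_width: 1.001
```

Emit:
{"fn": "drive_tool", "kwargs": {
  "rows": [
    [[0.27,0.5,0,0,0,-0.053],[0.53,1,0,0,0,-0.106]]
  ]
}}

```text
time_s: 1.02
eef_pos: [313.5, -198.4, 404.4]
ee_rot: [-0.0, 0.995, -0.105, 0.0]
force: [0.4, 0.1, -0.1]
grip_width: 0.999
```

Emit:
{"fn": "drive_tool", "kwargs": {
  "rows": [
    [[0.27,0.5,0,0,0,-0.053],[0.53,1,0,0,0,-0.106]]
  ]
}}

```text
time_s: 1.27
eef_pos: [367.3, -97.3, 404.6]
ee_rot: [-0.0, 0.982, -0.188, 0.001]
force: [0.9, -0.9, -0.1]
grip_width: 1.003
```

Emit:
{"fn": "drive_tool", "kwargs": {
  "rows": [
    [[0.27,0.5,0,0,0,-0.053],[0.53,1,0,0,0,-0.106]]
  ]
}}

```text
time_s: 1.52
eef_pos: [421.3, 4.1, 404.7]
ee_rot: [0.0, 0.963, -0.271, 0.001]
force: [0.7, -0.4, 0.0]
grip_width: 1.001
```

```bash
python3 - <<'E'
from rig import ctrl
s=ctrl.sense();print(s['time_s'],s['eef_pos'],s['ee_rot'],s['joints'].round(3))
E
```

```text
1.525 [421.30908916   4.08822404 404.73103641] [ 2.01475671e-05  9.62653908e-01 -2.70732278e-01  1.21919492e-03] [-0.27   0.081  1.783 -0.     1.275  1.849]
```

Emit:
{"fn": "drive_tool", "kwargs": {
  "rows": [
    [[0.25,0.5,-0.3,0,0,-0.05],[0.45,0.9,-0.6,0,0,-0.096],[0.45,0.9,-0.6,0,0,-0.096]]
  ]
}}

```text
time_s: 1.9
eef_pos: [467.0, 95.7, 342.2]
ee_rot: [0.001, 0.94, -0.341, -0.001]
force: [0.5, -0.8, 0.4]
grip_width: 0.997
```

```bash
python3 - <<'E'
from rig import ctrl,viewer
from h import *
c=viewer.calibration('wrist');im=viewer.capture('wrist');cv2.imwrite('pics/w1.png',im[:,:,::-1])
np.save('w1c.npy',c,allow_pickle=True)
print(proj(c,[[490.4,134.1,120]]),c['extrinsics'].round(2))
E
```

```text
[[190.31892236 217.70122608]] [[-6.4000e-01  7.2000e-01  2.5000e-01  5.3050e+02]
 [-7.7000e-01 -6.1000e-01 -2.1000e-01  4.1930e+01]
 [ 0.0000e+00 -3.3000e-01  9.4000e-01  3.1119e+02]
 [ 0.0000e+00  0.0000e+00  0.0000e+00  1.0000e+00]]
```

View pics/w1.png

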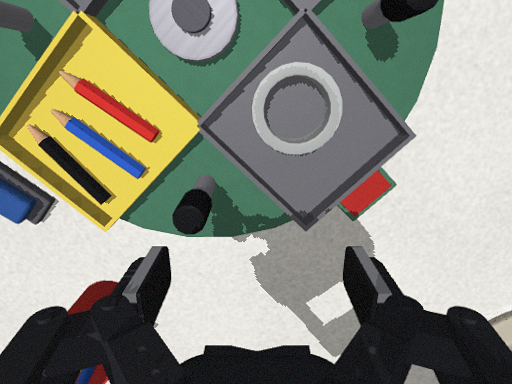

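The wrist view shows post1's top at (190,217), which matches my prediction. I'll grip it.

Emit:
{"fn": "drive_tool", "kwargs": {
  "rows": [
    [[0.12,0.2,0,0,0,0],[0.235,0.385,0,0,0,0],[0.235,0.385,-0.4,0,0,0],[0.235,0.385,-0.8,0,0,0],[0.235,0.385,-0.8,0,0,0]]
  ]
}}

```text
time_s: 2.58
eef_pos: [490.2, 131.7, 262.7]
ee_rot: [0.001, 0.94, -0.342, -0.002]
force: [-0.7, -0.4, 1.2]
grip_width: 0.996
```

Emit:
{"fn": "drive_tool", "kwargs": {
  "rows": [
    [[0,0,0,0,0,0],[0,0,0,0,0,0],[0,0,0,0,0,0],[0,0,0,0,0,0],[0,0,0,0,0,0]]
  ],
  "fingers": -1,
  "force": 30
}}

```text
time_s: 3.2
eef_pos: [490.8, 132.2, 264.2]
ee_rot: [-0.0, 0.94, -0.342, 0.0]
force: [1.7, 4.5, 5.5]
grip_width: 0.269
```

```bash
python3 - <<'E'
from rig import ctrl
import numpy as np
s=ctrl.sense();print(s['time_s'],s['eef_pos'],s['ee_rot'],s['grip_width'],s['force'],s['joints'].round(2))
p=s['eef_pos'][:2];c=np.array([598,44.5]);v=p-c;print(np.linalg.norm(v),np.degrees(np.arctan2(v[1],v[0])))
v=v/np.linalg.norm(v)*140
pr=c+v
for k in range(1,11):
    a=np.radians(9*k);q=c+np.array([[np.cos(a),-np.sin(a)],[np.sin(a),np.cos(a)]])@v
    print(k,((q-p)/100).round(3))
E
```

```text
3.2 [490.78063151 132.22380077 264.1878793 ] [-5.26283874e-05  9.39814886e-01 -3.41683983e-01  1.80543467e-04] 0.26867532599318833 [1.74698356 4.51220604 5.52902464] [ 0.03  0.44  1.72 -0.    0.98  2.3 ]
138.53323861555575 140.7109571206439
1 [-0.137 -0.171]
2 [-0.232 -0.369]
3 [-0.296 -0.579]
4 [-0.326 -0.797]
5 [-0.321 -1.017]
6 [-0.282 -1.233]
7 [-0.21 -1.44]
8 [-0.106 -1.634]
9 [ 0.027 -1.809]
10 [ 0.186 -1.961]
```

Emit:
{"fn": "drive_tool", "kwargs": {
  "rows": [
    [[-0.086,-0.117,0,0,0,0.067],[-0.159,-0.242,0,0,0,0.133],[-0.218,-0.374,0,0,0,0.2],[-0.264,-0.512,0,0,0,0.267],[-0.295,-0.653,0,0,0,0.333],[-0.311,-0.797,0,0,0,0.4],[-0.311,-0.942,0,0,0,0.467]]
  ]
}}

```text
time_s: 4.08
eef_pos: [460.6, 38.1, 264.3]
ee_rot: [-0.001, 1.0, 0.019, 0.003]
force: [16.9, 7.6, -16.0]
grip_width: 0.275
```

```bash
python3 - <<'E'
from rig import ctrl
import numpy as np
s=ctrl.sense();print(s['time_s'],s['eef_pos'],s['ee_rot'],s['grip_width'],s['force'],s['joints'].round(2))
p=s['eef_pos'][:2];c=np.array([598,44.5]);v=p-c;th=np.degrees(np.arctan2(v[1],v[0]));print(np.linalg.norm(v),th)
print('yaw',2*np.degrees(np.arctan2(s['ee_rot'][2],s['ee_rot'][1]))-90)
for a in list(np.arange(188.7,231,6))+[230.4]:
    q=c+139*np.array([np.cos(np.radians(a)),np.sin(np.radians(a))])
    print(a.round(1),((q-p)/100).round(3))
E
```

```text
4.075 [460.63063014  38.12191168 264.33736292] [-9.60961235e-04  9.99809136e-01  1.92740939e-02  3.04594485e-03] 0.2749586276609572 [ 16.87866073   7.55317175 -15.96897768] [-0.17  0.35  1.86  0.    0.93  1.36]
137.5173581260077 -177.34165423916033
yaw -87.79120349517864
188.7 [-0.    -0.146]
194.7 [ 0.029 -0.289]
200.7 [ 0.073 -0.428]
206.7 [ 0.132 -0.561]
212.7 [ 0.204 -0.687]
218.7 [ 0.289 -0.805]
224.7 [ 0.386 -0.914]
230.7 [ 0.493 -1.012]Traceback (most recent call last):
  File "<stdin>", line 8, in <module>
AttributeError: 'float' object has no attribute 'round'
```

Emit:
{"fn": "drive_tool", "kwargs": {
  "rows": [
    [[0.015,-0.146,0,0,0,0.067],[0.044,-0.289,0,0,0,0.133],[0.088,-0.428,0,0,0,0.2],[0.147,-0.561,0,0,0,0.267],[0.219,-0.687,0,0,0,0.333],[0.304,-0.805,0,0,0,0.4],[0.4,-0.91,0,0,0,0.467],[0.5,-1.0,0,0,0,0.53],[0.5,-1.0,0,0,0,0.53]]
  ]
}}

```text
time_s: 5.2
eef_pos: [511.5, -61.2, 264.3]
ee_rot: [-0.003, 0.907, 0.422, 0.004]
force: [9.3, 9.3, -6.2]
grip_width: 0.268
```

```bash
python3 - <<'E'
from rig import ctrl,viewer
from h import *
s=ctrl.sense();print(s['time_s'],s['eef_pos'],s['grip_width'],s['force'],s['wrist_torque'],s['joints'].round(2))
p=s['eef_pos'][:2];c=np.array([598,44.5]);v=p-c;th=np.degrees(np.arctan2(v[1],v[0]));print(np.linalg.norm(v),th+360)
E
```

```text
5.2 [511.47910211 -61.18913281 264.2821632 ] 0.2677252498081167 [ 9.28229697  9.30092764 -6.2329219 ] [ 1.3887445  -1.33533357 -0.36872198] [-0.35  0.45  1.7   0.01  0.99  0.34]
136.5871830162154 230.6950188260866
```

Angle reached, so I'll release, rise, and check.

Emit:
{"fn": "drive_tool", "kwargs": {
  "rows": [
    [[0,0,0,0,0,0],[0,0,0,0,0,0],[0,0,0,0,0,0],[0,0,0.3,0,0,0],[0,0,0.8,0,0,0],[0,0,0.8,0,0,0]]
  ],
  "fingers": 1
}}

```text
time_s: 5.95
eef_pos: [511.8, -61.3, 347.7]
ee_rot: [-0.0, 0.907, 0.422, 0.007]
force: [-0.7, -0.8, 0.1]
grip_width: 1.001
```

```bash
python3 - <<'E'
from rig import ctrl,viewer
from h import *
c=viewer.calibration('top');im=viewer.capture('top');cv2.imwrite('pics/top1.png',im[:,:,::-1])
big=cv2.resize(im[90:290,100:450],None,fx=2.28,fy=2.28,interpolation=cv2.INTER_CUBIC)
cv2.imwrite('pics/topz1.png',big[:,:,::-1])
im=viewer.capture('wrist');cv2.imwrite('pics/w2.png',im[:,:,::-1])
E
```

```text
(no output)
```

View pics/topz1.png

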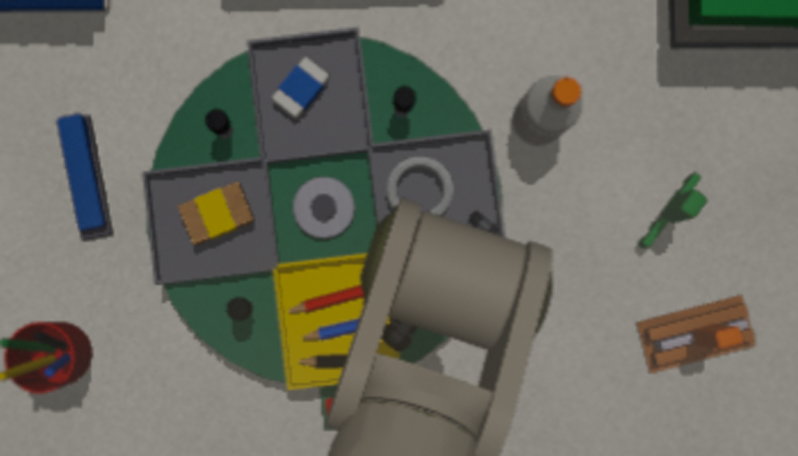

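View pics/w2.png

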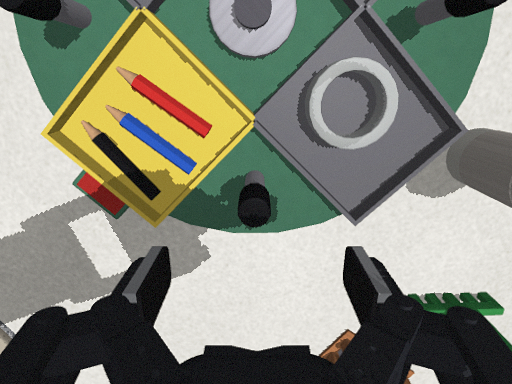

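The disc sits square with the yellow bay at the red mark. The pencils are still apart and tilted: red at (165,100), blue (150,140) and black (120,160) in the wrist view. Moving to the rake.

Emit:
{"fn": "drive_tool", "kwargs": {
  "rows": [
    [[-0.08,-0.4,0,0,0,0.074],[-0.16,-0.81,0,0,0,0.147]]
  ]
}}

```text
time_s: 6.3
eef_pos: [494.9, -142.9, 342.9]
ee_rot: [-0.004, 0.851, 0.525, 0.003]
force: [0.5, 0.1, 0.4]
grip_width: 0.995
```

Emit:
{"fn": "drive_tool", "kwargs": {
  "rows": [
    [[-0.08,-0.4,0,0,0,0.074],[-0.16,-0.81,0,0,0,0.147]]
  ]
}}

```text
time_s: 6.55
eef_pos: [478.3, -225.1, 341.4]
ee_rot: [-0.006, 0.783, 0.621, 0.002]
force: [0.2, 0.3, 0.5]
grip_width: 1.0
```

Emit:
{"fn": "drive_tool", "kwargs": {
  "rows": [
    [[-0.08,-0.4,0,0,0,0.074],[-0.16,-0.81,0,0,0,0.147]]
  ]
}}

```text
time_s: 6.8
eef_pos: [461.7, -307.4, 339.8]
ee_rot: [-0.008, 0.705, 0.709, 0.002]
force: [1.1, 0.3, -0.7]
grip_width: 0.998
```

Emit:
{"fn": "drive_tool", "kwargs": {
  "rows": [
    [[-0.08,-0.4,0,0,0,0.074],[-0.16,-0.81,0,0,0,0.147],[-0.16,-0.81,0,0,0,0.147],[-0.16,-0.81,0,0,0,0.147]]
  ]
}}

```text
time_s: 7.3
eef_pos: [445.7, -387.9, 338.8]
ee_rot: [-0.009, 0.619, 0.785, 0.001]
force: [-0.4, 0.8, 0.4]
grip_width: 0.996
```

```bash
python3 - <<'E'
from rig import ctrl,viewer
from h import *
s=ctrl.sense();print(s['eef_pos'],s['ee_rot'],s['joints'].round(2),2*np.degrees(np.arctan2(s['ee_rot'][2],s['ee_rot'][1]))-90)
c=viewer.calibration('wrist');im=viewer.capture('wrist');cv2.imwrite('pics/w3.png',im[:,:,::-1]);np.save('w3c.npy',c,allow_pickle=True)
im=viewer.capture('top');cv2.imwrite('pics/top2.png',im[:,:,::-1])
E
```

```text
[ 445.6950903  -387.86957969  338.76075078] [-0.00883974  0.61935347  0.78506165  0.00115478] [-0.91  0.51  1.38 -0.    1.27 -1.15] 13.458533448207277
```

View pics/w3.png

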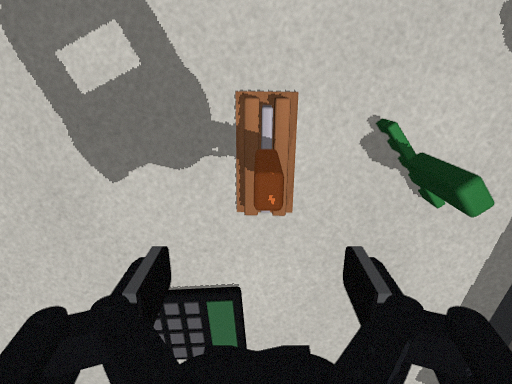

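View pics/top2.png

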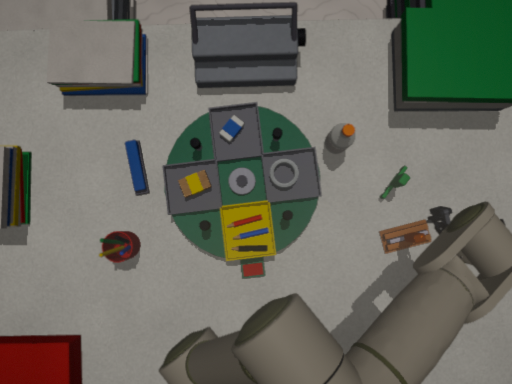

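```bash
python3 - <<'E'
from h import *
im=cv2.imread('pics/w3.png')[80:230,200:330]
cv2.imwrite('pics/w3z.png',cv2.resize(im,None,fx=4,fy=4,interpolation=cv2.INTER_NEAREST))
E
```

```text
(no output)
```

View pics/w3z.png

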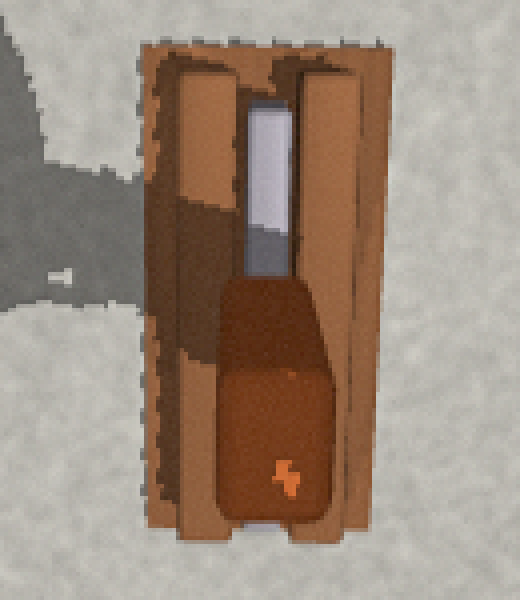

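```bash
python3 - <<'E'
from h import *
c=np.load('w3c.npy',allow_pickle=True).item()
f=lambda L,z:onplane(c,[(200+(x+.5)/4-.5,80+(y+.5)/4-.5) for x,y in L],z)[:,:2]
H=f([(217,368),(333,370),(331,520),(216,520)],119);print('handle',H.round(1).tolist(),H.mean(0),[np.linalg.norm(H[i]-H[i-3]).round(1) for i in range(4)])
S=f([(247,108),(291,108),(291,275),(247,275)],36);print('head',S.round(1).tolist(), np.linalg.norm(S[0]-S[1]))
d=S[0]-S[3];print(np.degrees(np.arctan2(d[1],d[0])))
R=f([(180,72),(358,72),(342,540),(180,540)],26);print('rails',R.round(1).tolist(),R.mean(0))
R=f([(236,72),(302,72),(292,540),(232,540)],26);print('slot',R.round(1).tolist(),R.mean(0))
for a,b in((R[0],R[3]),(R[1],R[2])):
  d=a-b;print(np.degrees(np.arctan2(d[1],d[0])),np.linalg.norm(d))
# front/back center line of slot & head at same station
E
```

```text
handle [[433.2, -357.4], [451.4, -353.3], [457.8, -378.6], [439.1, -383.2]] [ 445.38666131 -368.11774841] [np.float64(18.7), np.float64(26.1), np.float64(19.3), np.float64(26.4)]
head [[429.8, -321.7], [439.1, -319.5], [448.2, -355.0], [438.5, -357.3]] 9.53655725481948
103.69980748948763
rails [[413.6, -318.2], [452.2, -308.9], [478.2, -419.0], [438.6, -428.7]] [ 445.65039572 -368.71655859]
slot [[425.8, -315.3], [440.1, -311.9], [466.0, -422.0], [451.3, -425.6]] [ 445.78330262 -368.6871507 ]
103.03762173406916 113.20768756246602
103.22226170431699 113.15008916444596
```

Emit:
{"fn": "drive_tool", "kwargs": {
  "rows": [
    [[0,0.196,0,-0.007,-0.009,0],[0,0.196,-0.45,-0.007,-0.009,0],[0,0.196,-0.89,-0.007,-0.009,0],[0,0.196,-0.89,-0.007,-0.009,0],[0,0.196,-0.89,-0.007,-0.009,0]]
  ]
}}

```text
time_s: 8.02
eef_pos: [446.5, -367.8, 252.3]
ee_rot: [0.002, 0.619, 0.786, 0.001]
force: [0.7, 0.4, 0.2]
grip_width: 1.0
```

Emit:
{"fn": "drive_tool", "kwargs": {
  "rows": [
    [[0,0,0,0,0,0],[0,0,0,0,0,0],[0,0,0,0,0,0],[0,0,0,0,0,0],[0,0,0,0,0,0],[0,0,0,0,0,0]]
  ],
  "fingers": -1,
  "force": 70
}}

```text
time_s: 8.78
eef_pos: [446.6, -367.9, 252.7]
ee_rot: [0.002, 0.619, 0.786, 0.001]
force: [-0.8, 0.5, 6.3]
grip_width: 0.227
```

```bash
python3 - <<'E'
from rig import ctrl
import numpy as np
s=ctrl.sense();print(s)
E
```

```text
{'time_s': 8.775, 'joints': array([-0.89186579,  0.58381119,  1.51166961,  0.00259828,  1.04194271,
       -1.12987868]), 'dq': array([-0.00065612, -0.00135041, -0.00143546,  0.00063681, -0.0001852 ,
       -0.00138834]), 'tau': array([ 2.96140825e-01, -4.67126262e+01, -2.09912753e+01,  1.79076497e-01,
       -2.16036346e-01, -1.50624546e-02]), 'eef_pos': array([ 446.55554066, -367.93008929,  252.72758172]), 'ee_rot': array([2.28287084e-03, 6.18665239e-01, 7.85651141e-01, 6.28556788e-04]), 'force': array([-0.82158907,  0.45023906,  6.26342725]), 'wrist_torque': array([ 0.04579715,  0.24221757, -0.01167118]), 'grip_width': 0.22708983733835966}
```

Emit:
{"fn": "drive_tool", "kwargs": {
  "rows": [
    [[0,0,0.1,0,0,0],[0,0,0.25,0,0,0],[0,0,0.5,0,0,0],[0,0,0.9,0,0,0],[0,0,1,0,0,0],[0,0,1,0,0,0]]
  ]
}}

```text
time_s: 9.52
eef_pos: [446.5, -367.8, 352.7]
ee_rot: [0.002, 0.619, 0.786, 0.001]
force: [0.4, -0.3, -1.8]
grip_width: 0.224
```

```bash
python3 - <<'E'
from rig import ctrl,viewer
from h import *
s=ctrl.sense();print(s['time_s'],s['eef_pos'],s['ee_rot'],s['grip_width'],s['force'])
im=viewer.capture('side');cv2.imwrite('pics/s1.png',cv2.resize(im[80:330,150:400],None,fx=2.4,fy=2.4)[:,:,::-1])
c=viewer.calibration('top');im=viewer.capture('top');cv2.imwrite('pics/top3.png',im[:,:,::-1])
cv2.imwrite('pics/top3z.png',cv2.resize(im[190:280,200:300],None,fx=6,fy=6,interpolation=cv2.INTER_NEAREST)[:,:,::-1])
E
```

```text
9.525 [ 446.46438169 -367.80183628  352.66031529] [2.36766437e-03 6.18651740e-01 7.85661536e-01 6.07911181e-04] 0.22421964794992782 [ 0.39414931 -0.28562633 -1.7989023 ]
```

View pics/s1.png

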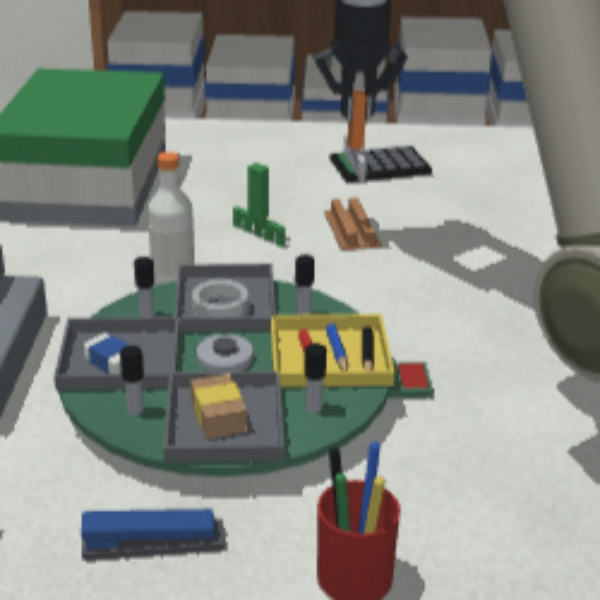

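View pics/top3z.png

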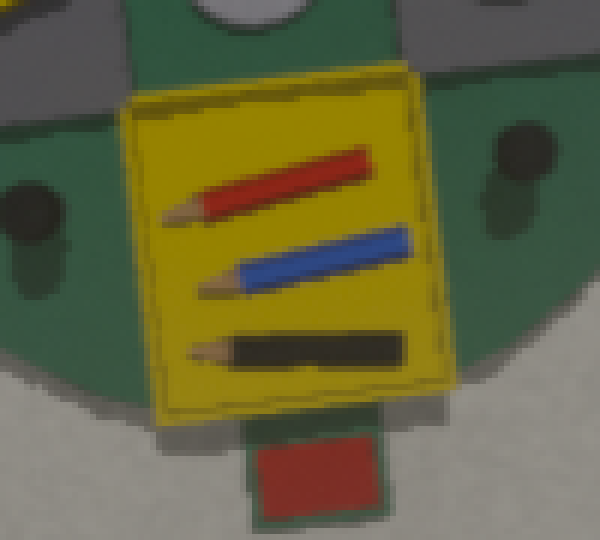

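```bash
cat >> h.py <<'E'
C=np.array([598,44.5]); YAW=np.radians(5.2)
# bay axes after indexing: bay y outward = turret -x ; bay x = disc x rotated 90 = turret y direction... 
ex=np.array([-np.sin(YAW),np.cos(YAW)]); ey=-np.array([np.cos(YAW),np.sin(YAW)])
# right-handed with z up: x cross y = z -> ex x ey = ?
def tobay(p): 
    d=np.asarray(p)[...,:2]-(C+188*ey); return np.stack([d@ex,d@ey],-1)
def frombay(x,y): return C+188*ey+x*ex+y*ey
E
python3 - <<'E'
from rig import viewer
from h import *
print(ex[0]*ey[1]-ex[1]*ey[0])
c=viewer.calibration('top')
f=lambda L,z:tobay(onplane(c,[(200+(x+.5)/6-.5,190+(y+.5)/6-.5) for x,y in L],z)).round(1).tolist()
print('outer corners z61',f([(122,102),(420,65),(455,388),(158,425)],61))
for n,L in dict(red=[(165,222),(370,162)],blue=[(198,295),(410,242)],black=[(190,352),(404,350)]).items():
    q=f(L,49);d=np.subtract(*q);print(n,q,np.degrees(np.arctan2(d[1],d[0])))
print('hub edge etc mark',f([(255,450),(375,438),(380,510),(262,520)],13))
E
```

```text
1.0
outer corners z61 [[62.0, -131.4], [-61.5, -132.1], [-60.1, 0.8], [62.3, 1.5]]
red [[50.7, -80.3], [-36.5, -95.0]] 9.568839615545526
blue [[40.6, -48.8], [-49.1, -60.2]] 7.242908732963941
black [[46.6, -25.9], [-41.3, -16.3]] -6.232856203596159
hub edge etc mark [[26.0, 20.4], [-25.2, 21.3], [-23.7, 51.7], [26.5, 50.1]]
```

The side view shows the rake held upright at (355,120), clear of its rest at (350,225). In the bay frame, red tilts 10°, blue 7° and black -6°, with free space behind red for the rake.

Emit:
{"fn": "drive_tool", "kwargs": {
  "rows": [
    [[0,0.1,0.15,0,0,0],[0.08,0.4,0.35,0,0,-0.009],[0.16,0.81,0.35,0,0,-0.018]]
  ]
}}

```text
time_s: 10.0
eef_pos: [462.5, -285.8, 387.9]
ee_rot: [0.002, 0.63, 0.776, 0.001]
force: [-0.5, 0.4, -1.7]
grip_width: 0.224
```

Emit:
{"fn": "drive_tool", "kwargs": {
  "rows": [
    [[0.08,0.4,0,0,0,-0.009],[0.16,0.81,0,0,0,-0.018]]
  ]
}}

```text
time_s: 10.25
eef_pos: [478.5, -203.0, 388.3]
ee_rot: [0.002, 0.641, 0.767, 0.001]
force: [0.7, -0.2, -1.3]
grip_width: 0.227
```

Emit:
{"fn": "drive_tool", "kwargs": {
  "rows": [
    [[0.08,0.4,0,0,0,-0.009],[0.16,0.81,0,0,0,-0.018]]
  ]
}}

```text
time_s: 10.5
eef_pos: [494.4, -120.0, 388.7]
ee_rot: [0.002, 0.652, 0.758, 0.001]
force: [0.1, -0.0, -2.3]
grip_width: 0.227
```

Emit:
{"fn": "drive_tool", "kwargs": {
  "rows": [
    [[0.08,0.4,0,0,0,-0.009],[0.16,0.81,0,0,0,-0.018]]
  ]
}}

```text
time_s: 10.75
eef_pos: [510.2, -37.2, 389.1]
ee_rot: [0.002, 0.663, 0.749, 0.001]
force: [0.7, -0.5, -1.3]
grip_width: 0.227
```

```bash
python3 - <<'E'
from rig import ctrl
from h import *
s=ctrl.sense();yaw=2*np.degrees(np.arctan2(s['ee_rot'][2],s['ee_rot'][1]))-90
print(s['time_s'],s['eef_pos'],s['ee_rot'],yaw,s['grip_width'],tobay(s['eef_pos']))
print((frombay(0,-116)-s['eef_pos'][:2])/100,(5.2-yaw)/90)
E
```

```text
10.75 [510.16082241 -37.16200218 389.05363828] [0.0021227  0.66295924 0.7486519  0.00093894] 6.947819466845004 0.2268813102912228 [-73.36482263 -93.12109549]
[0.16135501 0.75136456] -0.019420216298277823
```

Emit:
{"fn": "drive_tool", "kwargs": {
  "rows": [
    [[0.08,0.4,0,0,0,-0.01],[0.161,0.752,0,0,0,-0.019],[0.161,0.752,-0.2,0,0,-0.019],[0.161,0.752,-0.4,0,0,-0.019],[0.161,0.752,-0.4,0,0,-0.019]]
  ]
}}

```text
time_s: 11.38
eef_pos: [525.8, 38.5, 348.3]
ee_rot: [0.001, 0.674, 0.739, 0.0]
force: [0.2, -0.3, -1.5]
grip_width: 0.224
```

```bash
python3 - <<'E'
from rig import ctrl,viewer
from h import *
s=ctrl.sense();yaw=2*np.degrees(np.arctan2(s['ee_rot'][2],s['ee_rot'][1]))-90
print(s['time_s'],s['eef_pos'],s['ee_rot'],yaw,s['grip_width'],tobay(s['eef_pos']))
im=viewer.capture('wrist');cv2.imwrite('pics/w4.png',im[:,:,::-1]);np.save('w4c.npy',viewer.calibration('wrist'),allow_pickle=True)
im=viewer.capture('side');cv2.imwrite('pics/s2.png',cv2.resize(im[150:320,170:370],None,fx=4,fy=3.5)[:,:,::-1])
E
```

```text
11.375 [525.83117882  38.49086143 348.26945273] [8.89683240e-04 6.73903363e-01 7.38818962e-01 8.45408043e-05] 5.261862544384542 0.2237835061212731 [   0.55643912 -115.58357318]
```

View pics/w4.png

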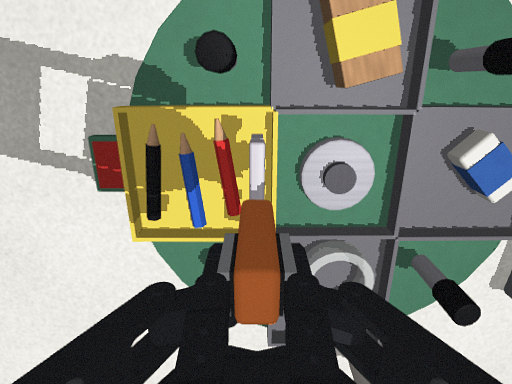

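View pics/s2.png

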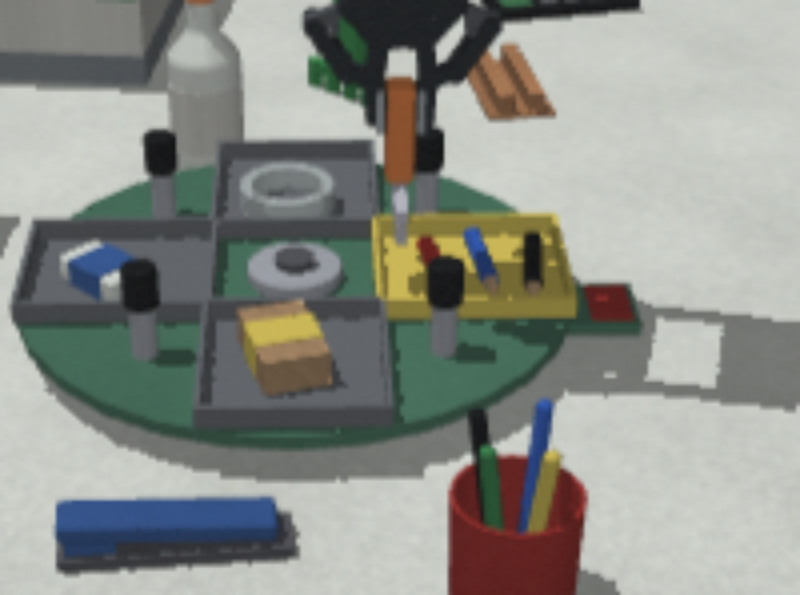

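```bash
python3 - <<'E'
from h import *
c=np.load('w4c.npy',allow_pickle=True).item()
im=cv2.imread('pics/w4.png')[90:260,100:300];cv2.imwrite('pics/w4z.png',cv2.resize(im,None,fx=3.5,fy=3.5,interpolation=cv2.INTER_NEAREST))
f=lambda L,z:tobay(onplane(c,L,z)).round(1).tolist()
print('head',f([(251,136),(265,136),(265,190),(250,190)],131.6))
print('outer wall top corners',f([(114,108),(133,241),(277,108),(274,241)],61))
print('red',f([(218,120),(241,212),(228,214)],49))
E
```

```text
head [[52.4, -111.7], [52.4, -120.3], [17.3, -120.6], [17.3, -110.9]]
outer wall top corners [[63.5, 2.0], [-60.0, 2.5], [63.2, -132.0], [-59.8, -131.9]]
red [[52.0, -81.8], [-35.1, -100.4], [-37.2, -87.8]]
```

View pics/w4z.png

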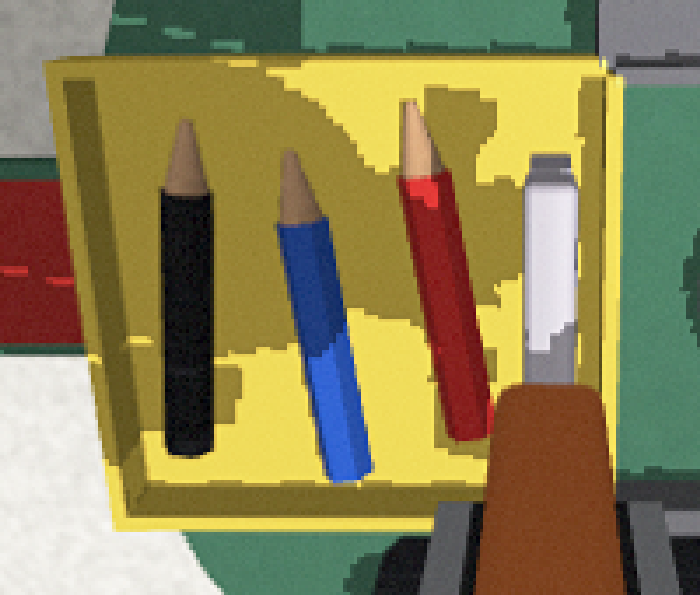

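The wrist view shows the rake head clear between red's end (234,214) and the inner wall, with about 10 mm free in front and 7 mm behind. Lowering the rake.

Emit:
{"fn": "drive_tool", "kwargs": {
  "rows": [
    [[0,0,-0.2,0,0,0],[0,0,-0.4,0,0,0],[0,0,-0.5,0,0,0],[0,0,-0.54,0,0,0],[0,0,-0.54,0,0,0]]
  ]
}}

```text
time_s: 12.1
eef_pos: [526.4, 38.2, 296.5]
ee_rot: [0.003, 0.674, 0.739, 0.001]
force: [-0.4, -0.2, -2.2]
grip_width: 0.227
```

```bash
python3 - <<'E'
from rig import ctrl
from h import *
s=ctrl.sense();print(s['eef_pos'],s['force'],tobay(s['eef_pos']), ey)
E
```

```text
[526.39450305  38.17727915 296.47221894] [-0.36050787 -0.21142739 -2.22249714] [   0.19309189 -116.11615822] [-0.9958844  -0.09063258]
```

Emit:
{"fn": "drive_tool", "kwargs": {
  "rows": [
    [[0,0,-0.03,0,0,0],[0,0,-0.03,0,0,0],[-0.06,-0.005,-0.03,0,0,0],[-0.12,-0.011,-0.03,0,0,0],[-0.18,-0.016,-0.03,0,0,0],[-0.24,-0.022,-0.03,0,0,0],[-0.3,-0.027,-0.03,0,0,0],[-0.35,-0.032,-0.03,0,0,0],[-0.4,-0.036,-0.03,0,0,0],[-0.4,-0.036,-0.03,0,0,0]]
  ]
}}

```text
time_s: 13.35
eef_pos: [486.1, 34.6, 293.5]
ee_rot: [0.003, 0.674, 0.739, 0.001]
force: [-0.4, -0.8, -1.9]
grip_width: 0.229
```

```bash
python3 - <<'E'
from rig import ctrl,viewer
from h import *
s=ctrl.sense();print(s['eef_pos'],s['force'],tobay(s['eef_pos']),s['ee_rot'])
im=viewer.capture('wrist');cv2.imwrite('pics/w5.png',im[:,:,::-1])
E
```

```text
[486.14098261  34.5647     293.49622221] [-0.42650461 -0.773099   -1.90095335] [  0.2436611  -75.70088786] [0.0027002  0.67405155 0.73867824 0.00129021]
```

View pics/w5.png

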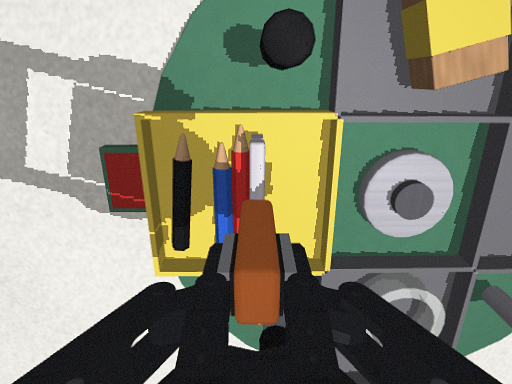

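Red and blue are now lined up against the rake, and black is still tilted. Continuing the stroke.

Emit:
{"fn": "drive_tool", "kwargs": {
  "rows": [
    [[-0.05,-0.005,0,0,0,0],[-0.1,-0.009,0,0,0,0],[-0.15,-0.014,0,0,0,0],[-0.2,-0.018,0,0,0,0],[-0.24,-0.022,0,0,0,0],[-0.28,-0.025,0,0,0,0],[-0.28,-0.025,0,0,0,0]]
  ]
}}

```text
time_s: 14.28
eef_pos: [458.1, 32.0, 293.5]
ee_rot: [0.003, 0.674, 0.739, 0.001]
force: [-0.2, -0.5, -1.1]
grip_width: 0.222
```

```bash
python3 - <<'E'
from rig import ctrl,viewer
from h import *
s=ctrl.sense();print(s['eef_pos'],s['force'],tobay(s['eef_pos']),s['ee_rot'])
im=viewer.capture('wrist');cv2.imwrite('pics/w6.png',im[:,:,::-1])
E
```

```text
[458.14175348  32.04066631 293.53128525] [-0.23935321 -0.53268929 -1.11650772] [  0.2676577  -47.58813271] [0.0027018  0.67407424 0.73865751 0.00130168]
```

View pics/w6.png

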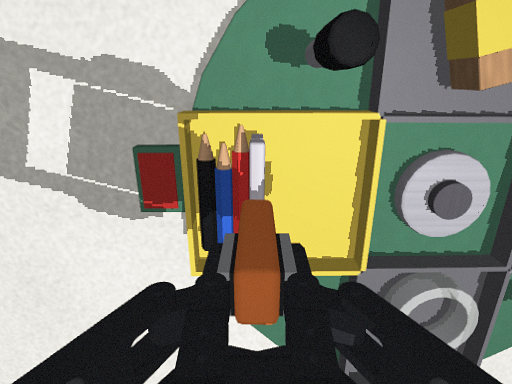

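Emit:
{"fn": "drive_tool", "kwargs": {
  "rows": [
    [[-0.015,-0.001,0,0,0,0],[-0.03,-0.003,0,0,0,0],[-0.04,-0.004,0,0,0,0],[-0.04,-0.004,0,0,0,0]]
  ]
}}

```text
time_s: 14.82
eef_pos: [454.2, 31.6, 293.5]
ee_rot: [0.003, 0.674, 0.739, 0.001]
force: [-0.2, 0.4, -1.3]
grip_width: 0.225
```

```bash
python3 - <<'E'
from rig import ctrl,viewer
from h import *
s=ctrl.sense();print(s['eef_pos'],s['force'],s['wrist_torque'],tobay(s['eef_pos']))
c=viewer.calibration('wrist');np.save('w7c.npy',c,allow_pickle=True)
im=viewer.capture('wrist');cv2.imwrite('pics/w7.png',im[:,:,::-1])
cv2.imwrite('pics/w7z.png',cv2.resize(im[100:290,160:350],None,fx=3,fy=3,interpolation=cv2.INTER_CUBIC)[:,:,::-1])
E
```

```text
[454.22470507  31.63910877 293.53820477] [-0.2118769   0.35572793 -1.3169176 ] [-0.01321434  0.01580866  0.00913641] [  0.22276502 -43.65081111]
```

View pics/w7z.png

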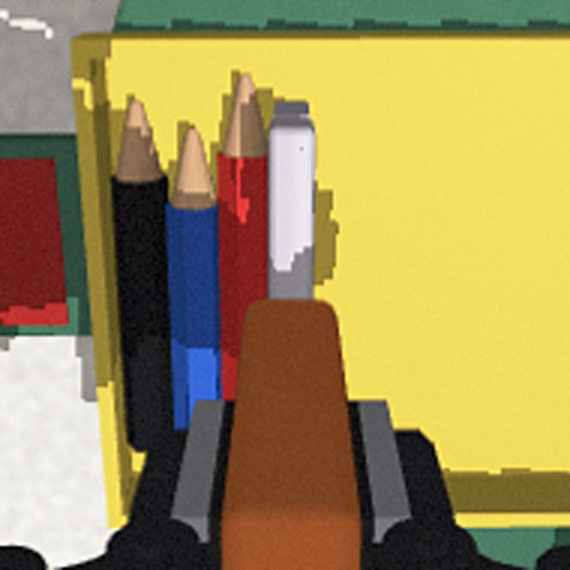

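Emit:
{"fn": "drive_tool", "kwargs": {
  "rows": [
    [[-0.01,-0.001,0,0,0,0],[-0.02,-0.002,0,0,0,0],[-0.025,-0.002,0,0,0,0],[-0.025,-0.002,0,0,0,0]]
  ]
}}

```text
time_s: 15.38
eef_pos: [452.3, 31.5, 294.0]
ee_rot: [0.004, 0.674, 0.739, 0.003]
force: [6.2, 1.7, -2.1]
grip_width: 0.227
```

```bash
python3 - <<'E'
from rig import ctrl,viewer
from h import *
s=ctrl.sense();print(s['eef_pos'],s['force'],s['wrist_torque'],tobay(s['eef_pos']))
c=viewer.calibration('wrist');np.save('w8c.npy',c,allow_pickle=True)
im=viewer.capture('wrist');cv2.imwrite('pics/w8.png',im[:,:,::-1])
cv2.imwrite('pics/w8z.png',cv2.resize(im[100:290,160:350],None,fx=3,fy=3,interpolation=cv2.INTER_CUBIC)[:,:,::-1])
E
```

```text
[452.28400678  31.47581265 294.03995096] [ 6.2482198   1.68070443 -2.08763404] [ 0.51223134 -1.39552573  0.06850427] [  0.23603145 -41.70330002]
```

View pics/w8z.png

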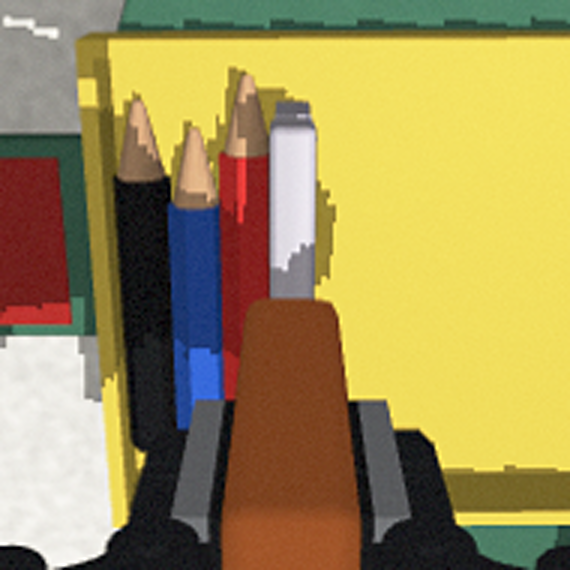

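The pencils are packed flat in a row against the wall, and the force has risen to 6 N. Backing off and lifting.

Emit:
{"fn": "drive_tool", "kwargs": {
  "rows": [
    [[0.01,0.001,0,0,0,0],[0.03,0.003,0,0,0,0],[0.08,0.007,0,0,0,0],[0.15,0.014,0.05,0,0,0],[0.2,0.018,0.3,0,0,0],[0.2,0.018,0.7,0,0,0],[0.2,0.018,1,0,0,0]]
  ]
}}

```text
time_s: 16.3
eef_pos: [472.6, 33.3, 395.9]
ee_rot: [0.004, 0.674, 0.739, 0.003]
force: [-0.6, 0.7, -2.2]
grip_width: 0.223
```

```bash
python3 - <<'E'
from rig import ctrl,viewer
from h import *
s=ctrl.sense();yaw=2*np.degrees(np.arctan2(s['ee_rot'][2],s['ee_rot'][1]))-90
print(s['time_s'],s['eef_pos'],s['ee_rot'],yaw,s['grip_width'],s['force'])
c=viewer.calibration('wrist');np.save('w9c.npy',c,allow_pickle=True)
im=viewer.capture('wrist');cv2.imwrite('pics/w9.png',im[:,:,::-1])
im=viewer.capture('side');cv2.imwrite('pics/s3.png',cv2.resize(im[150:320,220:370],None,fx=5,fy=3.5)[:,:,::-1])
E
```

```text
16.3 [472.55560468  33.33058115 395.8899292 ] [0.00449338 0.67412902 0.73859467 0.00279024] 5.22543646343108 0.223305382448337 [-0.59128481  0.67802468 -2.1868214 ]
```

View pics/w9.png

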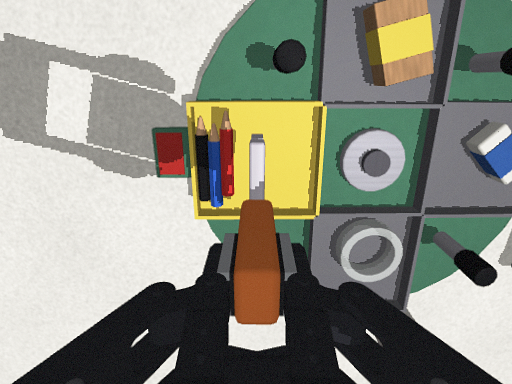

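View pics/s3.png

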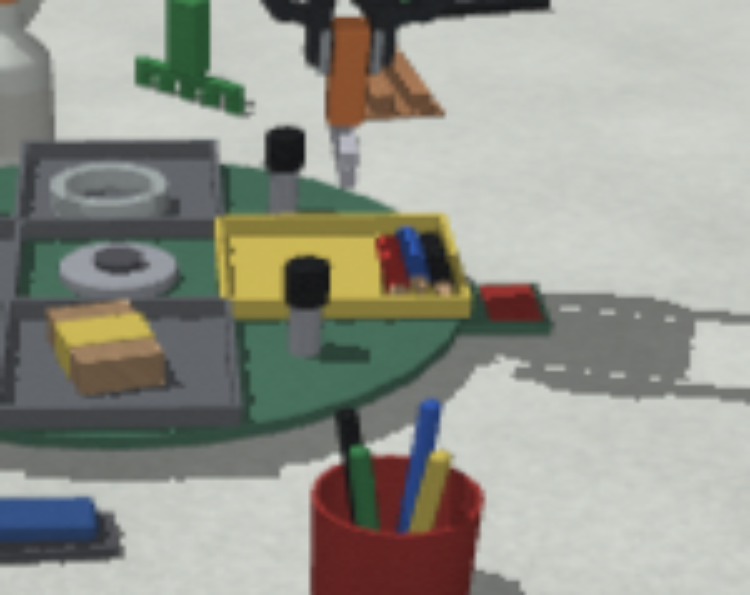

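```bash
python3 - <<'E'
from h import *
c=np.load('w9c.npy',allow_pickle=True).item()
im=cv2.imread('pics/w9.png');cv2.imwrite('pics/w9z.png',cv2.resize(im[95:225,180:260],None,fx=7,fy=4.5,interpolation=cv2.INTER_NEAREST)[:590])
rgb=im[:,:,::-1].copy()
for n,lo,hi in [('red',(0,120,50),(8,255,255)),('red2',(172,120,50),(180,255,255)),('blue',(105,120,40),(125,255,255)),('black',(0,0,0),(180,255,55))]:
    m,cs=blobs(rgb,lo,hi,60,(190,105,240,210))
    for k in cs[:2]:
        p=tobay(onplane(c,k[:,0].astype(float),52))
        v=cv2.fitLine(p.astype(np.float32),cv2.DIST_L2,0,.01,.01)[:,0]
        print(n,cv2.contourArea(k),'mean',p.mean(0).round(1),'ang',np.degrees(np.arctan(v[1]/v[0])).round(1),'x',p[:,0].min().round(),p[:,0].max().round(),'y',p[:,1].min().round(),p[:,1].max().round())
E
```

```text
red 654.0 mean [  3.5 -32.3] ang -0.8 x -35.0 38.0 y -39.0 -26.0
blue 692.0 mean [ -9.6 -19.1] ang 0.5 x -48.0 25.0 y -26.0 -13.0
black 685.5 mean [-2.7 -6.7] ang -0.2 x -40.0 31.0 y -13.0 -0.0
```

View pics/w9z.png

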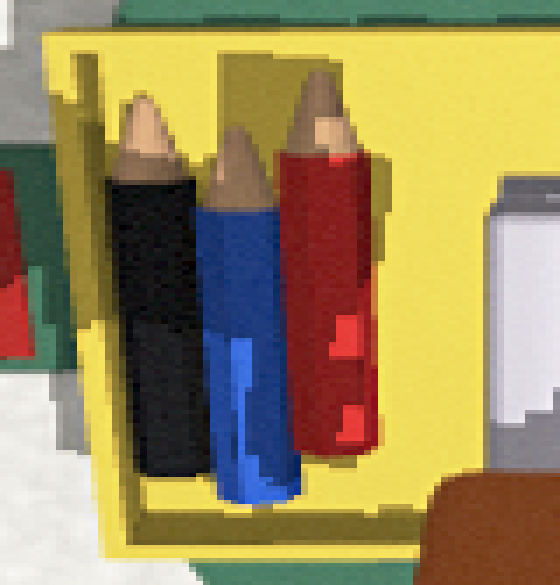

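All three pencils are parallel to within 1°, with their middles about 7, 19 and 32 mm from the wall. Returning the rake.

Emit:
{"fn": "drive_tool", "kwargs": {
  "rows": [
    [[-0.03,-0.5,0,0,0,0.012],[-0.065,-1,0,0,0,0.023]]
  ]
}}

```text
time_s: 16.65
eef_pos: [466.2, -67.6, 396.3]
ee_rot: [0.006, 0.66, 0.751, 0.004]
force: [0.8, 0.6, -1.2]
grip_width: 0.228
```

Emit:
{"fn": "drive_tool", "kwargs": {
  "rows": [
    [[-0.03,-0.5,0,0,0,0.012],[-0.065,-1,0,0,0,0.023]]
  ]
}}

```text
time_s: 16.9
eef_pos: [459.5, -169.3, 395.2]
ee_rot: [0.005, 0.646, 0.763, 0.004]
force: [0.6, 0.4, -1.5]
grip_width: 0.227
```

Emit:
{"fn": "drive_tool", "kwargs": {
  "rows": [
    [[-0.03,-0.5,0,0,0,0.012],[-0.065,-1,0,0,0,0.023]]
  ]
}}

```text
time_s: 17.15
eef_pos: [452.7, -271.1, 393.9]
ee_rot: [0.004, 0.632, 0.775, 0.004]
force: [0.5, -0.2, -1.2]
grip_width: 0.226
```

Emit:
{"fn": "drive_tool", "kwargs": {
  "rows": [
    [[-0.03,-0.5,0,0,0,0.012],[-0.065,-1,0,0,0,0.023],[-0.065,-1,0,0,0,0.023],[-0.065,-1,0,0,0,0.023]]
  ]
}}

```text
time_s: 17.65
eef_pos: [446.3, -370.8, 392.8]
ee_rot: [0.003, 0.618, 0.786, 0.005]
force: [0.0, 0.3, -1.9]
grip_width: 0.227
```

```bash
cat > m.py <<'E'
from rig import ctrl,viewer
from h import *
from scipy.spatial.transform import Rotation as R
def rel():
    s=ctrl.sense();q=s['ee_rot'];g=np.array([.00228,.618665,.785651,.00063])
    r=(R.from_quat(g,scalar_first=True)*R.from_quat(q,scalar_first=True).inv()).as_rotvec()/(np.pi/2)
    print(s['time_s'],s['eef_pos'].round(1),s['grip_width'],s['force'].round(1))
    print('to grasp', ((np.array([446.56,-367.93,252.73])-s['eef_pos'])/100).round(4),r.round(4))
E
python3 - <<'E'
from m import *
rel()
im=viewer.capture('wrist');cv2.imwrite('pics/w10.png',im[:,:,::-1])
E
```

```text
17.65 [ 446.3 -370.8  392.8] 0.22730480467902311 [ 0.   0.3 -1.9]
to grasp [ 0.0025  0.0285 -1.4009] [-0.0034  0.004  -0.0011]
```

View pics/w10.png

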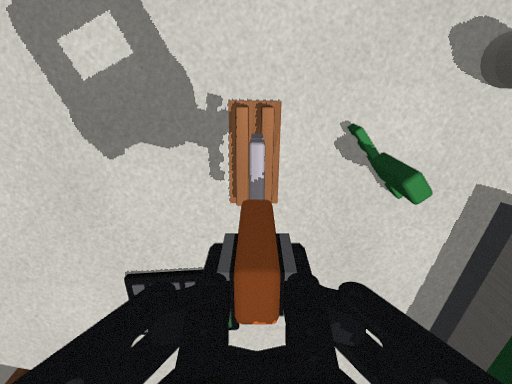

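Emit:
{"fn": "drive_tool", "kwargs": {
  "rows": [
    [[0.003,0.028,-0.3,-0.003,0.004,-0.001],[0.003,0.028,-0.7,-0.003,0.004,-0.001],[0.003,0.028,-1,-0.003,0.004,-0.001],[0.003,0.028,-1,-0.003,0.004,-0.001]]
  ]
}}

```text
time_s: 18.2
eef_pos: [446.9, -366.3, 291.6]
ee_rot: [0.0, 0.618, 0.786, 0.001]
force: [0.1, -0.5, -1.4]
grip_width: 0.224
```

```bash
python3 - <<'E'
from m import *
rel()
c=viewer.calibration('wrist');np.save('w11c.npy',c,allow_pickle=True)
im=viewer.capture('wrist');cv2.imwrite('pics/w11z.png',cv2.resize(im[60:240,190:330],None,fx=4,fy=3.3,interpolation=cv2.INTER_CUBIC)[:,:,::-1])
E
```

```text
18.2 [ 446.9 -366.3  291.6] 0.22447556649407716 [ 0.1 -0.5 -1.4]
to grasp [-0.0034 -0.0168 -0.3889] [-0.0023 -0.0015 -0.0015]
```

View pics/w11z.png

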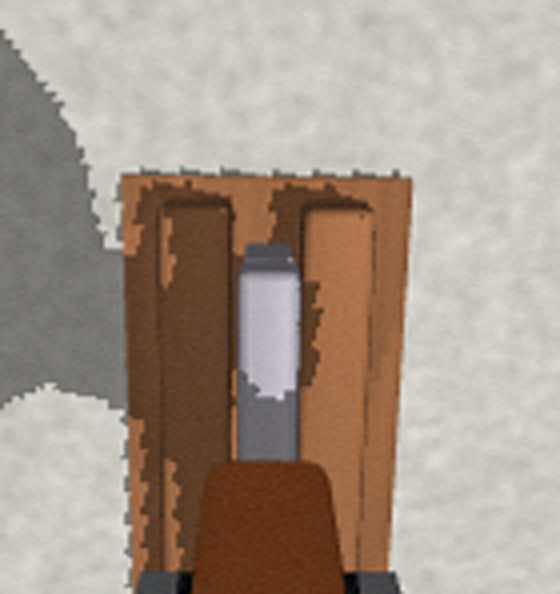

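```bash
python3 - <<'E'
from m import *
c=np.load('w11c.npy',allow_pickle=True).item()
f=lambda L,z:onplane(c,[(190+(x+.5)/4-.5,60+(y+.5)/3.3-.5) for x,y in L],z)[:,:2]
u=np.array([np.cos(np.radians(13.2)),np.sin(np.radians(13.2))]);w=np.array([-u[1],u[0]]);o=np.array([445.6,-368.5])
g=lambda L,z:np.round(np.c_[(f(L,z)-o)@u,(f(L,z)-o)@w],1).tolist()
print('head',g([(239,275),(297,275),(237,458),(299,458)],74.9))
print('slot',g([(232,210),(303,210),(230,455),(302,455)],26))
E
```

```text
head [[-3.9, 50.6], [5.0, 50.7], [-4.2, 14.1], [5.9, 14.2]]
slot [[-6.2, 56.2], [7.2, 56.3], [-6.7, -4.2], [8.1, -4.0]]
```

The head sits centred over the slot to within 0.2 mm. Lowering it in.

Emit:
{"fn": "drive_tool", "kwargs": {
  "rows": [
    [[-0.003,-0.015,-0.05,-0.002,-0.001,-0.001],[-0.003,-0.015,-0.15,-0.002,-0.001,-0.001],[-0.003,-0.015,-0.25,-0.002,-0.001,-0.001],[-0.003,-0.015,-0.32,-0.002,-0.001,-0.001],[-0.003,-0.015,-0.37,-0.002,-0.001,-0.001],[-0.003,-0.015,-0.37,-0.002,-0.001,-0.001]]
  ]
}}

```text
time_s: 19.0
eef_pos: [446.8, -368.3, 256.2]
ee_rot: [0.003, 0.618, 0.786, 0.0]
force: [-0.3, -0.4, -1.4]
grip_width: 0.229
```

```bash
python3 - <<'E'
from m import *
rel()
im=viewer.capture('side');cv2.imwrite('pics/s4.png',cv2.resize(im[100:220,230:360],None,fx=5,fy=4.5)[:,:,::-1])
E
```

```text
19.0 [ 446.8 -368.3  256.2] 0.2293330490859646 [-0.3 -0.4 -1.4]
to grasp [-0.0023  0.0037 -0.0346] [ 0.0013  0.0008 -0.0003]
```

View pics/s4.png

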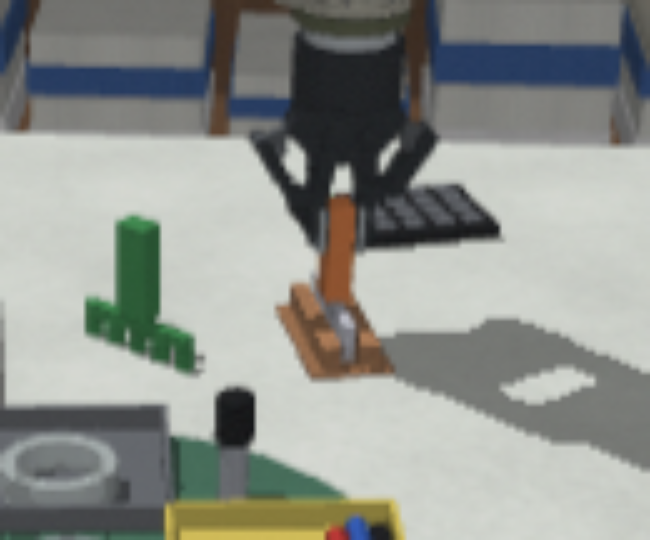

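In the slot with 3.5 mm to go. Lowering the rest of the way.

Emit:
{"fn": "drive_tool", "kwargs": {
  "rows": [
    [[-0.002,0.003,-0.02,0,0,0],[-0.002,0.003,-0.035,0,0,0],[-0.002,0.003,-0.035,0,0,0],[-0.002,0.003,-0.035,0,0,0]]
  ]
}}

```text
time_s: 19.55
eef_pos: [446.7, -368.0, 253.1]
ee_rot: [0.004, 0.618, 0.786, 0.0]
force: [0.2, 0.2, -1.7]
grip_width: 0.222
```

```bash
python3 - <<'E'
from m import *
rel()
E
```

```text
19.55 [ 446.7 -368.   253.1] 0.2218773265040395 [ 0.2  0.2 -1.7]
to grasp [-0.001   0.0011 -0.0034] [ 0.0016  0.001  -0.0003]
```

Emit:
{"fn": "drive_tool", "kwargs": {
  "rows": [
    [[0,0,-0.01,0,0,0],[0,0,-0.012,0,0,0],[0,0,-0.012,0,0,0]]
  ]
}}

```text
time_s: 19.92
eef_pos: [446.7, -368.2, 252.7]
ee_rot: [0.004, 0.618, 0.786, -0.0]
force: [-0.3, 1.4, 6.2]
grip_width: 0.23
```

Emit:
{"fn": "drive_tool", "kwargs": {
  "rows": [
    [[0,0,0,0,0,0],[0,0,0,0,0,0],[0,0,0,0,0,0],[0,0,0,0,0,0],[0,0,0,0,0,0],[0,0,0.3,0,0,0],[0,0,0.8,0,0,0],[0,0,1,0,0,0],[0,0,1,0,0,0]]
  ],
  "fingers": 1
}}

```text
time_s: 21.05
eef_pos: [446.8, -368.2, 353.9]
ee_rot: [0.006, 0.618, 0.786, -0.0]
force: [0.0, 0.7, -0.2]
grip_width: 1.005
```

Emit:
{"fn": "drive_tool", "kwargs": {
  "rows": [
    [[0,0,0.3,0,0,0],[0,0,0.5,0,0,0],[0,-0.5,0.5,0,0,0],[0,-0.5,0.5,0,0,0]]
  ]
}}

```text
time_s: 21.55
eef_pos: [446.2, -420.4, 401.5]
ee_rot: [0.004, 0.619, 0.785, -0.0]
force: [-0.6, 0.3, -0.6]
grip_width: 1.0
```

```bash
python3 - <<'E'
from m import *
rel()
im=viewer.capture('side');cv2.imwrite('pics/s5.png',cv2.resize(im[130:330,170:370],None,fx=3.5,fy=3)[:,:,::-1])
im=viewer.capture('wrist');cv2.imwrite('pics/w12.png',im[:,:,::-1])
im=viewer.capture('top');cv2.imwrite('pics/top4.png',im[:,:,::-1])
print(ctrl.sense()['dq'].round(4))
E
```

```text
21.55 [ 446.2 -420.4  401.5] 0.9996443921850342 [-0.6  0.3 -0.6]
to grasp [ 0.0033  0.5249 -1.4875] [0.0023 0.0013 0.0011]
[ 0.0115 -0.0154 -0.0015 -0.002   0.0039  0.    ]
```

View pics/s5.png

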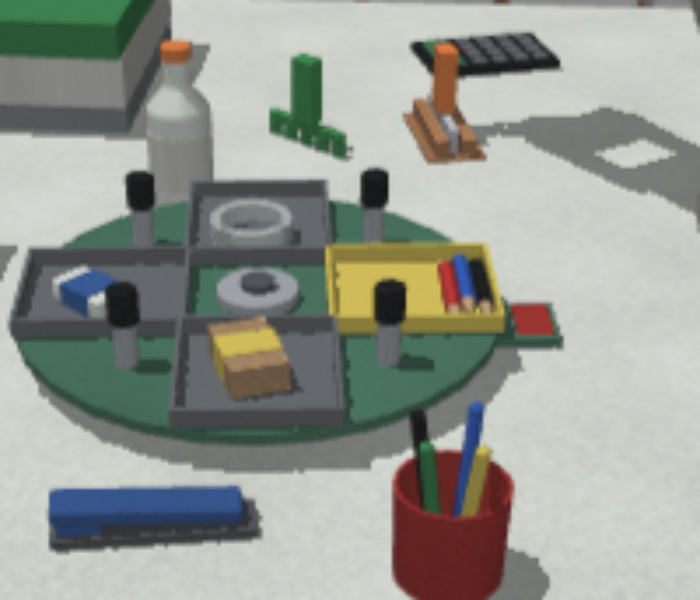

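View pics/w12.png

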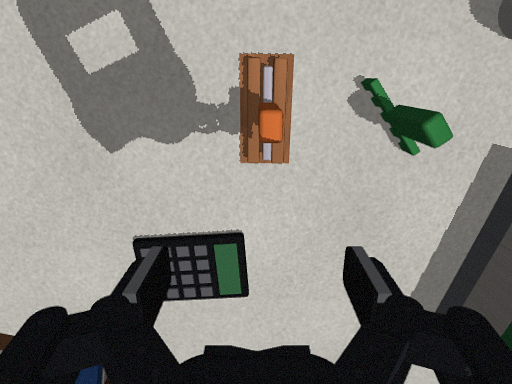

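View pics/top4.png

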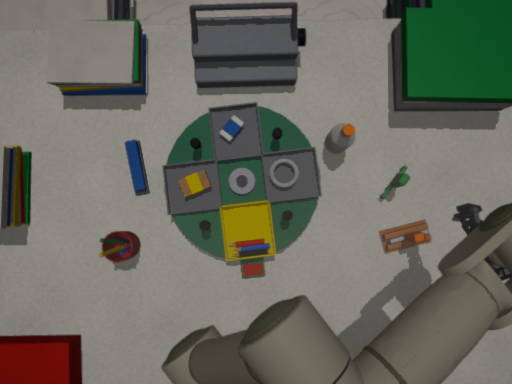

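The rake stands upright in its rest, at (445,100) in the side view. The pencils lie in rows at the outer wall, and the bottle, stapler and cup haven't moved. Handing in.

Emit:
{"fn": "drive_tool", "kwargs": {
  "rows": [
    [[0,0,0,0,0,0],[0,0,0,0,0,0]]
  ]
}}

```text
time_s: 21.95
eef_pos: [447.0, -417.3, 402.5]
ee_rot: [0.004, 0.618, 0.786, 0.0]
force: [0.8, 0.2, -0.2]
grip_width: 1.004
```

```bash
python3 -c "
from rig import ctrl
print(ctrl.finish_job())"
```

```text
the job is handed in; nothing more can be done
None
```

I handed the job in at about 22 s of the 64 s allowed; no verdict was reported. I gripped post1 and turned the table one position anticlockwise. I then took the orange rake, combed the three pencils against the bay's outer wall in one stroke, and stood the rake back in its rest.

What my last checks showed:
- **Table:** the disc sits square with the yellow bay at the red mark, judged from the images. I did not read the joint angle directly.
- **Pencils:** measured from the wrist camera after combing, all three are within 1° of parallel to the wall. Their middles are about 7, 19 and 32 mm from it. The stroke ended at about 6 N, with the pencils packed against the wall.
- **Rake:** it is released, upright and centred in its slot, at the height it was taken from.
- **Everything else:** the bottle, stapler, cup and green rake look unmoved, the stock is still in its bays, and the arm is clear of everything.

No check failed. The only disagreements were 1–2 mm differences in bay position between camera views, within the calibration tolerance.

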